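# Load the framed glass plate under the inspection stage's sprung clips

### The arm

A 6-joint arm with a two-finger parallel gripper is mounted at the origin on the work surface. World frame = base frame: x ahead of the robot, y to its left, z up, the work surface at z = 0. Lengths are in m, angles in degrees, forces in N, time in s.
With the tool pointing down it reaches from about 0.375 to 0.9 m from the base axis. Payload 3.1 kg.
Tool frame: the origin (TCP) lies between the finger pads; the fingertips stand 11 mm ahead of it and the grasp point (between the pads) lies 8 mm behind it; z points along the fingers, y is the line along which they close (so a half turn about z gives the same grasp; the last joint's range is limited). The gripper opens to 87 mm and grips with 3 to 60 N. Pads are 19 mm wide; open, the fingers measure 117 mm over their backs; the gripper's body (75 mm by 190 mm) begins 51 mm behind the grasp point.
Start: joints at [-82.706, 30.224, 82.088, -0, 67.689, -10.227], TCP at [0.188, -0.596, 0.234] pointing down, gripper open.
Joint ranges: [-176.69, 176.69], [-43.24, 126.21], [12.49, 139.97], [-82, 262], [0, 151.66], [-163.58, 163.58]. Speed limits (degrees/s): [159.86, 159.86, 180, 180, 180, 180].

### API

Orientations are given as a 3x3 rotation matrix whose columns are the frame's x, y, z axes.
In Python, from rig import bot gives the robot as it stands.
- The arm moves only by the tool apply_moves, never from a script. Its argument "steps" is a list that holds one entry, the list of rows, each a list of 7 numbers: the shift along the tool's x, y, z in cm, then the turn, a rotation vector about the tool's x, y, z in degrees, then the gripper command: -1 is shut, 1 is fully open, values between are in proportion. In form: [[[dx, dy, dz, rx, ry, rz, jaw], ...]]. A call has 1 to 20 rows; each row is the pose to reach, as a shift and turn from the pose commanded when the call began, along the tool's axes at that moment; what a row does not reach only later rows make up. A row lasts 1/8 s, in which the tool goes at most 62.5 mm and 10.7 degrees, less where a joint would pass 70% of its speed; a pose out of reach is approached as far as the arm can. A call with a gripper value outside its range is refused whole. The fingers move at their own pace and stop on an object; the grip force is fixed at half the most. Time passes only in rows, so rows that repeat a pose let the fingers close. It gives the time, the measured TCP pose, the force, the opening and the grip force at its end, in the units of the state.
- bot.read_state(): the state, without advancing time (a new reading comes with each control period).
- bot.capture(name): name is "side" or "top" or "wrist"; returns the picture (384x512x3 uint8, blue, green, red); there is no depth.
- bot.camera_model(name): a dict with "intrinsics" (3x3 intrinsics, pixels), "R" (3x3) and "t" (3): a world point X has camera coordinates R X + t. Camera axes: x right, y down, z forward; pixel columns grow to the right and rows downward; lengths in m; the calibration is good to about 2 mm. A picture is of the moment at which its call begins: read the wrist's pose just before it. camera_model takes no time and is no camera call; for the wrist camera it gives the pose at the moment of the call.
- bot.hand_in(): hands the job in; it is judged then, once.
The state is a dict: "time_s": time; "joint_positions": joint angles; "qvel": joint speeds; "tau": joint torques, N m; "position": TCP position; "tcp_rot": TCP orientation; "force": force on the tool from outside, world axes, zero at the start; "moment": the same for the moment, N m; "opening": opening from 0.0 (shut) to 1.0 (fully open); "grasp_force": force on a finger pad.
Only numpy, scipy, OpenCV 4.12 (cv2) and the standard library are available. Lean on these libraries where they do the work, as an engineer would, in place of code of your own. Each camera call takes 0.05 s, during which the arm holds its last target. There are 200 camera calls.

### The job

Pick up the framed glass plate by its upright grip fin, lay it flat on the inspection stage in front of the two sprung clips, round front bar towards the clips, then slide it gently in along the guides until both clips have ridden up over the front bar and snapped down behind it onto the glass. The glass is fragile, so feel your way and do not ram it against the end stop; keep the gripper off the stage and its clips, leave the solid blank plate, the jar and the tape roll where they are, and let go of the plate when it is held.

Things in the scene. Friction and masses are not known exactly. Their poses are not given: they have to be found in the camera images.
- plate: Framed glass plate, 0.13-0.2 kg, 150 mm long (its x), 80 mm wide (y): clear 5 mm pane flush in a 5 mm thick aluminium frame. FRONT (+x) edge: a round bar, 10 mm diameter, 5 mm proud of the glass. REAR (-x): upright grip fin, 12 mm thick along x, 34 mm wide along y, top 45 mm above the underside. Origin: centre of the underside, z up. Starts flat on the bench left or right of the stage.
- plate_grip (a point): Point in the plate's grip fin where to grip: plate x = -65 mm, y = 0, 34 mm above the underside. Pinch the fin across its 12 mm thickness (one finger in front, one behind, closing along the plate's x). The frame and pane lie 29 mm below this point.
- plate_front (a point): Centre of the plate's round front bar: plate x = +70 mm, y = 0, 5 mm above the underside.
- stage: Inspection stage, fixed: dark steel base 316 mm long (its x from -150 to 166 mm), 130 mm wide, 12 mm thick; origin on the underside, mid-width. The plate slides along stage +x on the flat top (z = 12 mm). Two guides, 8 mm high above it, inner faces y = +-41.5 mm (1.5 mm play a side) for x = -45 to 60 mm, flaring outward to x = -86 mm. Over 35 N between plate and any part of the stage breaks the glass.
- stage_lay (a point): Stage x = -70 mm, y = 0, on the stage top (z = 12 mm): with the plate's origin here and its x along stage x, it lies flat between the flared mouths and clear of the clips.
- clip_mid (a point): Stage x = 65 mm, y = 0, on the stage top: where the two clip noses are when their carriage is in mid position. The aluminium carriage (clips and end stop, at most 35 mm high) is locked up to 25 mm either way of that along stage x, NOT measured: find it by feel. The clips' lips reach 24 mm from the noses towards -x.
- stop_mid (a point): Stage x = 79 mm, y = 0, on the stage top: face of the end stop with the carriage in mid position (same unknown offset, +-25 mm). Both clips snap down when the front bar's face is about 2 mm short of the stop; touching the stop is right too. Sliding in takes up to about 12 N while the clips ride up, then less; at the stop the force rises steeply. Pressing down adds friction and counts too.
- clip_left (a joint): Sprung clip on the stage's +y side (16 mm wide, at y = +22 mm, hinged 50 mm beyond its nose), rad, growing as the nose rises. 0: at rest, nose 3 mm above the stage top, an upturned 35 degree lip facing -x. About 0.14 with the nose on top of the front bar, about 0.04 snapped down behind the bar on the glass. The nose presses with 1 to 2 N.
- clip_right (a joint): The same for the clip on the stage's -y side (stage y = -22 mm).
- blank: Bystander, not the plate: a narrower solid aluminium plate without glass, 110 x 56 x 7 mm, with a round black knob (22 mm diameter, 20 mm high). Lies on the side of the stage where the glass plate is not. Origin: centre of the underside.
- jar: Bystander: glass jar with a steel lid, 60 mm diameter, 85 mm high. Origin: centre of the underside.
- tape: Bystander: tape roll lying flat, 90 mm diameter, 24 mm high. Origin: centre of the underside.
Things that resemble listed ones, but are neither listed nor needed, are in the scene too. Leave any orange or yellow look-alike of the plate alone.

How it is judged:
By the outcome, as a careful person would: the job done as asked, in the order asked, and still so for the second after the job is handed in, with the robot touching nothing.
It also fails if it takes over 62 s, if anything falls off the work surface, if the arm or the gripper's body presses on something with over 40 N, if the wrist force passes 120 N, or if a joint passes its speed limit or range.

## Working session

There is one attempt and no reset: what is moved stays moved. The work goes in short steps, Python scripts to look and compute and a tool call to move; the robot and the scene stay as the last step left them, time stands still between calls to the robot, and variables do not carry over. Pictures are saved under pics/ and viewed, at most 10 in all, crops included, and the job is handed in when it is done.

Besides the shell and the picture viewer there is one more tool, called after "Emit:" by a JSON object that holds its "method" and its "body", one argument or row to a line. apply_moves: Moves the arm, as the interface text tells. Its arguments: {"type":"object","properties":{"steps":{"type":"array","items":{"type":"array","items":{"type":"array","items":{"type":"number"}}}}},"required":["steps"]}

```bash
mkdir -p pics; ls
python3 - <<'E'
from rig import bot
import cv2,numpy as np
a=bot.capture("top");b=bot.capture("side")
cv2.imwrite("pics/top0.png",a);cv2.imwrite("pics/side0.png",b)
for n in("top","side"):
    m=bot.camera_model(n);R=np.array(m["R"]);print(n,np.round(m["intrinsics"],1).tolist(),np.round(R,3).tolist(),np.round(-R.T@np.array(m["t"]),3))
s=bot.read_state();print({k:np.round(v,3).tolist() for k,v in s.items()})
E
```

```text
pics
top [[484.6, 0.0, 263.0], [0.0, 484.6, 193.9], [0.0, 0.0, 1.0]] [[0.018, -1.0, 0.014], [-0.994, -0.019, -0.106], [0.106, -0.012, -0.994]] [0.31  0.032 1.595]
side [[463.5, 0.0, 249.0], [0.0, 463.5, 188.1], [0.0, 0.0, 1.0]] [[-0.975, -0.223, 0.013], [-0.174, 0.724, -0.668], [0.139, -0.653, -0.744]] [0.274 0.852 1.018]
{'time_s': 0.1, 'joint_positions': [-82.707, 30.272, 82.148, 0.001, 67.689, -10.227], 'qvel': [0.078, -0.121, -0.203, 0.016, 0.02, 0.087], 'tau': [-0.0, -44.099, -17.715, 0.063, 0.053, -0.0], 'position': [0.188, -0.595, 0.233], 'tcp_rot': [[0.954, 0.301, -0.0], [0.301, -0.954, 0.002], [0.0, -0.002, -1.0]], 'force': [-0.022, -0.372, -0.329], 'moment': [-0.046, 0.002, -0.009], 'grasp_force': 0.0, 'opening': 1.002}
```

View pics/top0.png

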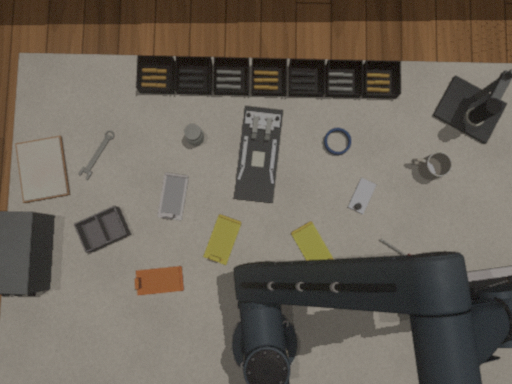

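View pics/side0.png

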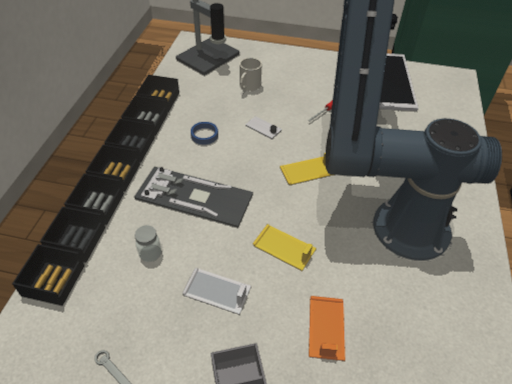

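The top view shows several candidates for the plate:
- Silver framed pane at (173,196), left of the stage, with its fin at the lower end (169,215).
- Blank with a black knob at (362,196).
- Yellow look-alikes at (222,240) and (312,243), and an orange one at (160,281).

The silver framed one fits the description: clear pane, aluminium frame, and it lies on the opposite side from the blank. The stage is at (259,155) with its clips at the top, near (263,122). I'll confirm the plate in an enlarged crop and measure it.

```bash
cat > h.py <<'E'
from rig import bot
import cv2,numpy as np
def cast(m,uv,z):
    K=np.array(m["intrinsics"]);R=np.array(m["R"]);t=np.array(m["t"])
    uv=np.atleast_2d(uv).astype(float)
    d=(R.T@np.linalg.inv(K)@np.c_[uv,np.ones(len(uv))].T).T
    c=-R.T@t
    return c+d*((z-c[2])/d[:,2])[:,None]
def rect(m,mask,z,seed):
    n,l,st,ce=cv2.connectedComponentsWithStats(mask)
    k=l[seed[1],seed[0]]
    if k==0:
        ys,xs=np.nonzero(l);i=np.argmin((xs-seed[0])**2+(ys-seed[1])**2);k=l[ys[i],xs[i]]
    c=max(cv2.findContours((l==k).astype(np.uint8),cv2.RETR_EXTERNAL,cv2.CHAIN_APPROX_NONE)[0],key=cv2.contourArea)[:,0]
    p=cast(m,c,z)[:,:2]
    (x,y),(w,h),a=cv2.minAreaRect((p*1000).astype(np.float32))
    b=cv2.boxPoints(((x,y),(w,h),a))
    e=[b[1]-b[0],b[2]-b[1]];v=max(e,key=np.linalg.norm);v=v if v[0]>0 else -v
    return (round(x,1),round(y,1)),sorted([round(w,1),round(h,1)]),round(np.degrees(np.arctan2(v[1],v[0])),2)
E
python3 - <<'E'
from h import *
a=cv2.imread("pics/top0.png");m=bot.camera_model("top")
hsv=cv2.cvtColor(a,cv2.COLOR_BGR2HSV)
g=hsv[...,2]
print("stage px",g[180,245],"bench",a[160,220],a[230,190],"pane",a[193,174],"frame",a[180,164],a[180,175])
st=(g<80).astype(np.uint8)
st[:100]=0
st=cv2.morphologyEx(st,cv2.MORPH_CLOSE,np.ones((5,5)))
print("stage",rect(m,st,.012,(245,180)))
# bench-difference mask for the plate
lab=cv2.cvtColor(a,cv2.COLOR_BGR2LAB).astype(int);ref=np.median(lab[222:234,180:200].reshape(-1,3),0);print(ref)
d=np.abs(lab-ref)
pl=((d[...,0]>18)|(d[...,1:].sum(2)>7)).astype(np.uint8);print("plate",rect(m,cv2.morphologyEx(pl,cv2.MORPH_CLOSE,np.ones((3,3))),.005,(173,196)))
c1=cv2.resize(a[165:228,145:205],None,fx=6,fy=6,interpolation=cv2.INTER_CUBIC)
c2=cv2.resize(a[100:210,225:290],None,fx=3.4,fy=3.4,interpolation=cv2.INTER_CUBIC)
H=max(c1.shape[0],c2.shape[0]);f=lambda c:cv2.copyMakeBorder(c,0,H-c.shape[0],0,0,cv2.BORDER_CONSTANT)
cv2.imwrite("pics/crop0.png",np.hstack([f(c1),f(c2)]))
E
```

```text
stage px 66 bench [129 140 144] [128 138 144] pane [118 119 121] frame [137 140 146] [116 119 121]
stage ((612.7, 30.9), [127.3, 313.8], np.float32(-5.4))
[148. 128. 134.]
plate ((462.3, 304.2), [69.6, 146.8], np.float32(-6.58))
```

View pics/crop0.png

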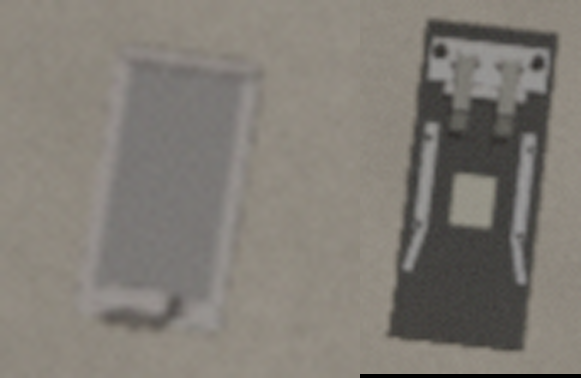

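The crop confirms the plate: silver frame, clear pane, round bar at its top end and fin at its bottom end. The stage's clips and end stop are at the far (+x) end. I'll go above the plate now.

Emit:
{"method": "apply_moves", "body": {
  "steps": [
    [[41.3, -33.8, 0, 0, 0, -40, 1], [41.3, -33.8, 0, 0, 0, -40, 1], [41.3, -33.8, 0, 0, 0, -40, 1], [41.3, -33.8, 0, 0, 0, -40, 1], [41.3, -33.8, 0, 0, 0, -40, 1], [41.3, -33.8, 0, 0, 0, -40, 1], [41.3, -33.8, 0, 0, 0, -40, 1], [41.3, -33.8, 0, 0, 0, -40, 1], [41.3, -33.8, 0, 0, 0, -40, 1], [49.4, -79.4, 0, 0, 0, -66, 1], [49.4, -79.4, 0, 0, 0, -66, 1], [49.4, -79.4, 0, 0, 0, -66, 1], [49.4, -79.4, 0, 0, 0, -66, 1], [49.4, -79.4, 0, 0, 0, -66, 1], [49.4, -79.4, 0, 0, 0, -66, 1], [49.4, -79.4, 0, 0, 0, -66, 1], [49.4, -79.4, 0, 0, 0, -66, 1], [49.4, -79.4, 0, 0, 0, -66, 1], [49.4, -79.4, 0, 0, 0, -66, 1]]
  ]
}}

```text
time_s: 2.48
position: [0.4199, 0.3091, 0.2332]
tcp_rot: [[0.113, 0.994, -0.001], [0.994, -0.113, -0.001], [-0.001, -0.001, -1.0]]
force: [1.2, -0.8, 0.5]
opening: 1.001
grasp_force: 0.0
```

Run:
```python
from h import *
import json
m=bot.camera_model("wrist");a=bot.capture("wrist");cv2.imwrite("pics/w1.png",a);json.dump({k:np.array(v).tolist() for k,v in m.items()},open("w1.json","w"))
t=bot.capture("top");cv2.imwrite("pics/top1.png",t)
s=bot.read_state();print(s["time_s"],s["position"],np.round(s["tcp_rot"],3).tolist())
R=np.array(m["R"]);print(-R.T@np.array(m["t"]),R.round(2).tolist())
```

```text
2.575 [0.42032633 0.30867947 0.23340216] [[0.114, 0.993, -0.001], [0.993, -0.114, -0.001], [-0.001, -0.001, -1.0]]
[0.42840961 0.3792862  0.38490041] [[0.99, -0.11, -0.0], [-0.11, -0.96, 0.26], [-0.03, -0.26, -0.97]]
```

View pics/w1.png

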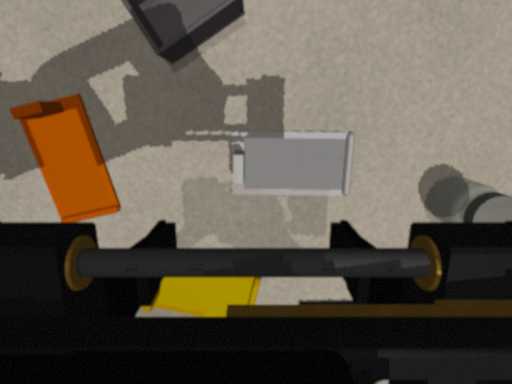

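Run:
```python
from h import *
import json
m=json.load(open("w1.json"));a=cv2.imread("pics/w1.png")
P=cast(m,[(235,133),(353,131),(350,195),(232,193)],.005);print((P*1000).round(1)[:,:2].tolist())
print("fin",(cast(m,[(233,156),(244,151),(243,186),(233,186)],.045)*1000).round(1)[:,:2].tolist())
# pane: bluish-grey low-saturation
hsv=cv2.cvtColor(a,cv2.COLOR_BGR2HSV)
lab=cv2.cvtColor(a,cv2.COLOR_BGR2LAB).astype(int);print(lab[163,300],lab[163,350],lab[192,290],lab[134,290],lab[160,400],lab[166,238])
mk=((np.abs(lab-lab[155:170,280:310].reshape(-1,3).mean(0))).sum(2)<14).astype(np.uint8)
mk=cv2.morphologyEx(mk,cv2.MORPH_OPEN,np.ones((3,3)))
print("pane",rect(m,mk,.005,(300,163)))
t=cv2.imread("pics/top1.png");mt=bot.camera_model("top")
st=(t.max(2)<80).astype(np.uint8);st[:100]=0
st=cv2.morphologyEx(st,cv2.MORPH_CLOSE,np.ones((5,5)));print("stage",rect(mt,st,.012,(245,180)))
c=cv2.resize(a[110:215,200:380],None,fx=4,fy=4,interpolation=cv2.INTER_CUBIC);cv2.imwrite("pics/c1.png",c)
```

```text
[[403.4, 354.5], [546.1, 340.7], [539.9, 260.2], [390.0, 279.9]]
fin [[400.7, 332.5], [413.5, 336.6], [407.5, 297.2], [396.2, 298.5]]
[138 128 129] [166 130 130] [172 130 132] [181 129 127] [164 129 138] [180 128 130]
pane ((470.7, 309.1), [63.0, 125.5], np.float32(-6.49))
stage ((612.5, 31.4), [127.4, 314.2], np.float32(-5.42))
```

View pics/c1.png

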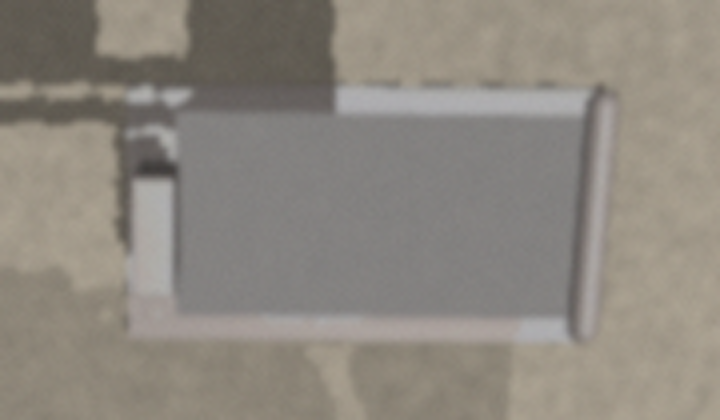

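Emit:
{"method": "apply_moves", "body": {
  "steps": [
    [[0.5, -1.6, 5, 0, 0, 0, 1], [0.5, -1.6, 10, 0, 0, 0, 0.6], [0.5, -1.6, 14, 0, 0, 0, 0.2], [0.5, -1.6, 17, 0, 0, 0, 0], [0.5, -1.6, 19, 0, 0, 0, 0], [0.5, -1.6, 20.7, 0, 0, 0, 0], [0.5, -1.6, 20.7, 0, 0, 0, 0], [0.5, -1.6, 20.7, 0, 0, 0, 0]]
  ]
}}

```text
time_s: 3.58
position: [0.4055, 0.3167, 0.0271]
tcp_rot: [[0.113, 0.994, 0.001], [0.994, -0.113, 0.001], [0.001, 0.001, -1.0]]
force: [-0.3, 0.2, 0.1]
opening: 0.508
grasp_force: 0.0
```

Run:
```python
from h import *
m=bot.camera_model("wrist");a=bot.capture("wrist");b=bot.capture("side")
cv2.imwrite("pics/w2.png",np.hstack([cv2.resize(a,(400,300)),cv2.resize(b[220:364,140:332],(400,300),interpolation=cv2.INTER_CUBIC)]))
s=bot.read_state();print(s["position"],s["opening"],s["force"])
```

```text
[0.4055379  0.31689204 0.0274319 ] 0.499696945743788 [-0.82631544  0.5632604   0.00649509]
```

View pics/w2.png

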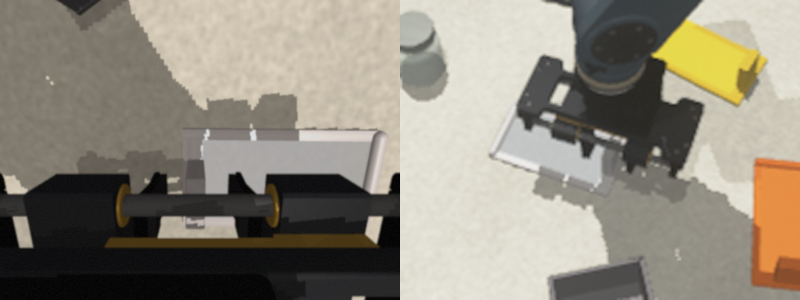

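The wrist view shows the fin (near 195,210) between the two open fingers. I'll close, then lift a little.

Emit:
{"method": "apply_moves", "body": {
  "steps": [
    [[0, 0, 0, 0, 0, 0, -1], [0, 0, 0, 0, 0, 0, -1], [0, 0, 0, 0, 0, 0, -1], [0, 0, 0, 0, 0, 0, -1], [0, 0, 0, 0, 0, 0, -1], [0, 0, 0, 0, 0, 0, -1]]
  ]
}}

```text
time_s: 4.42
position: [0.4047, 0.3167, 0.0266]
tcp_rot: [[0.113, 0.994, -0.0], [0.994, -0.113, -0.0], [-0.0, -0.0, -1.0]]
force: [-0.3, -0.4, 2.3]
opening: 0.134
grasp_force: 30.0
```

Emit:
{"method": "apply_moves", "body": {
  "steps": [
    [[0, 0, -1, 0, 0, 0, -1], [0, 0, -4, 0, 0, 0, -1], [0, 0, -8, 0, 0, 0, -1], [0, 0, -13, 0, 0, 0, -1], [-4, 1.5, -13, 0, 0, -0.2, -1], [-9, 3.3, -13, 0, 0, -0.5, -1], [-14, 5.1, -13, 0, 0, -0.7, -1], [-19, 6.9, -13, 0, 0, -0.9, -1], [-23, 8.4, -13, 0, 0, -1.1, -1], [-25.5, 9.3, -12, 0, 0, -1.1, -1], [-26.3, 9.6, -10, 0, 0, -1.1, -1], [-26.3, 9.6, -8, 0, 0, -1.1, -1], [-26.3, 9.6, -7, 0, 0, -1.1, -1], [-26.3, 9.6, -7, 0, 0, -1.1, -1], [-26.3, 9.6, -7, 0, 0, -1.1, -1]]
  ]
}}

```text
time_s: 6.3
position: [0.471, 0.0447, 0.0971]
tcp_rot: [[0.093, 0.996, 0.001], [0.996, -0.093, -0.0], [-0.0, 0.001, -1.0]]
force: [-0.1, -0.1, -1.8]
opening: 0.135
grasp_force: 30.0
```

Run:
```python
from h import *
import json
m=bot.camera_model("wrist");a=bot.capture("wrist");json.dump({k:np.array(v).tolist() for k,v in m.items()},open("w3.json","w"));cv2.imwrite("pics/w3raw.png",a)
t=bot.capture("top");cv2.imwrite("pics/t3raw.png",t)
c=cv2.resize(t[95:235,215:305],(386,600),interpolation=cv2.INTER_CUBIC)
b=cv2.copyMakeBorder(cv2.resize(a,(412,309)),0,291,0,0,cv2.BORDER_CONSTANT)
cv2.imwrite("pics/v3.png",np.hstack([b,c]))
s=bot.read_state();print(s["time_s"],s["position"],s["opening"],s["force"],np.round(s["tcp_rot"],4).tolist())
```

```text
6.4 [0.47108528 0.04468794 0.09721721] 0.13837669316424447 [ 0.44095198 -0.01577402 -1.81401751] [[0.0932, 0.9956, 0.0015], [0.9956, -0.0932, -0.0002], [-0.0001, 0.0015, -1.0]]
```

View pics/v3.png

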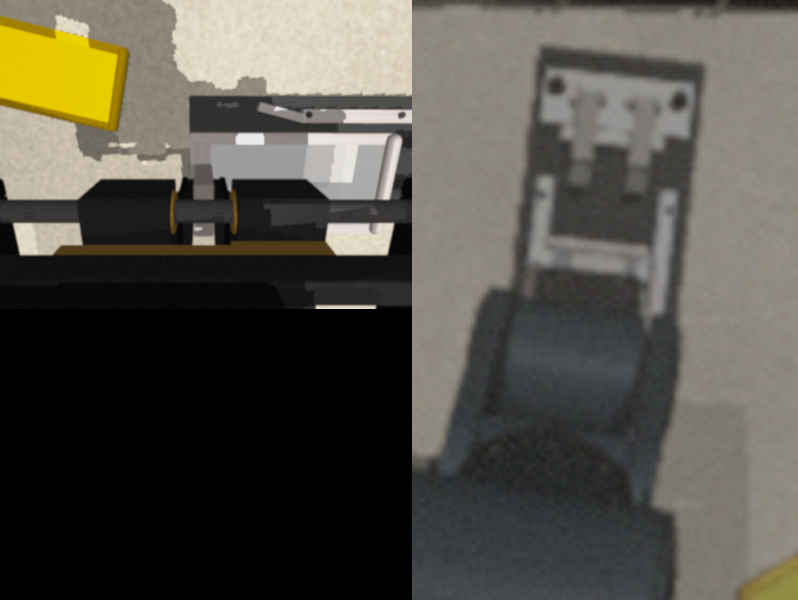

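The left half is the wrist view. It shows the stage's +y edge, the +y guide (hinge at about (308,115), half scale) and the held plate with its front bar at (395,135)–(375,233). The right half is the top view: the plate's bar at (595,250) sits between the guides, short of the clips. I'll measure the plate edge against the guide in the wrist image.

Run:
```python
from h import *
import json
m=json.load(open("w3.json"));a=cv2.imread("pics/w3raw.png");g=cv2.cvtColor(a,cv2.COLOR_BGR2GRAY)
for c in (260,300,400,430,460,480,500): print(c,g[112:180,c].tolist())
print([ (r,g[r,455:511].tolist()) for r in (185,230,270)])
```

```text
260 [139, 138, 139, 139, 138, 134, 114, 84, 58, 49, 48, 50, 48, 45, 50, 49, 45, 48, 48, 48, 48, 51, 48, 50, 49, 50, 50, 50, 48, 48, 48, 51, 45, 48, 48, 48, 51, 52, 48, 47, 48, 47, 49, 49, 47, 47, 50, 47, 49, 49, 53, 63, 88, 114, 132, 137, 136, 138, 139, 139, 139, 141, 140, 139, 137, 136, 137, 138]
300 [140, 139, 139, 138, 139, 135, 117, 86, 59, 50, 49, 46, 47, 51, 48, 46, 49, 46, 47, 46, 50, 50, 48, 49, 48, 48, 51, 50, 50, 50, 47, 48, 50, 50, 48, 49, 48, 50, 48, 50, 47, 45, 50, 48, 49, 48, 49, 52, 48, 48, 49, 59, 105, 167, 219, 232, 234, 235, 234, 234, 235, 235, 234, 235, 234, 234, 230, 211]
400 [214, 214, 212, 206, 192, 171, 139, 107, 81, 76, 82, 82, 81, 82, 82, 79, 80, 78, 81, 82, 79, 69, 77, 126, 178, 189, 159, 139, 135, 135, 135, 136, 137, 137, 138, 135, 135, 134, 135, 130, 109, 78, 52, 49, 49, 47, 46, 45, 48, 48, 49, 61, 102, 162, 209, 225, 227, 228, 229, 231, 231, 232, 232, 233, 231, 231, 228, 217]
430 [209, 207, 210, 212, 204, 180, 142, 105, 80, 77, 81, 82, 80, 81, 81, 79, 81, 80, 78, 83, 80, 68, 68, 114, 181, 224, 229, 227, 217, 208, 204, 206, 209, 208, 211, 211, 219, 225, 22
[... 1143 characters left out ...]
2, 172, 173, 173, 171, 172, 171, 174, 171, 165, 146, 114, 105, 114, 127, 141, 151, 160, 167, 177, 189, 204, 221, 227, 231, 228, 225, 221, 216, 199, 155, 101, 72, 68, 68, 68, 67, 65, 62, 61, 63, 63, 64, 64]), (230, [173, 173, 173, 171, 172, 172, 172, 172, 171, 172, 172, 172, 169, 154, 123, 104, 112, 127, 139, 152, 163, 170, 178, 190, 208, 221, 228, 228, 227, 222, 219, 208, 172, 115, 59, 37, 37, 35, 36, 33, 35, 37, 36, 38, 34, 21, 12, 2, 9, 7, 0, 4, 9, 11, 15, 9]), (270, [57, 56, 56, 58, 58, 56, 55, 58, 57, 57, 57, 57, 57, 55, 57, 58, 56, 56, 56, 58, 57, 55, 56, 56, 56, 58, 58, 57, 56, 58, 56, 58, 54, 58, 56, 54, 55, 55, 55, 56, 56, 57, 56, 56, 53, 55, 57, 55, 52, 49, 45, 43, 44, 45, 42, 44])]
```

Run:
```python
from h import *
import json
m=json.load(open("w3.json"))
th=np.radians(-5.4);ex=np.array([np.cos(th),np.sin(th)]);ey=np.array([-ex[1],ex[0]]);o=np.array([.6045,.0319])
def S(n,uv,z):
    p=cast(m,uv,z)[:,:2]-o;print(n,np.c_[p@ex,p@ey].round(4).tolist())
S("stage edge y65",[(260,118.6),(460,117.9)],.012)
S("guide outer/inner 41.5",[(430,135.5),(500,135.7),(430,152.8),(500,153)],.020)
S("plate +y edge y40",[(300,164.6),(460,165.1)],.0706)
S("bar front edge",[(497.5,185),(488,230)],.0756)
S("guide bend",[(308/.805,115/.805)],.020)
```

```text
stage edge y65 [[-0.1284, 0.0645], [0.0216, 0.0651]]
guide outer/inner 41.5 [[-0.0035, 0.0527], [0.0479, 0.0526], [-0.0016, 0.04], [0.0506, 0.0399]]
plate +y edge y40 [[-0.1061, 0.0398], [-0.0122, 0.0396]]
bar front edge [[0.0082, 0.0288], [0.0082, 0.0008]]
guide bend [[-0.0378, 0.0473]]
```

Emit:
{"method": "apply_moves", "body": {
  "steps": [
    [[0, -0.5, 1, 0, 0, 0, -1], [-0.06, -0.5, 2, 0, 0, 0, -1], [-0.06, -0.5, 3, 0, 0, 0, -1], [-0.06, -0.5, 4, 0, 0, 0, -1], [-0.06, -0.5, 4.4, 0, 0, 0, -1], [-0.06, -0.5, 4.4, 0, 0, 0, -1], [-0.06, -0.5, 4.4, 0, 0, 0, -1]]
  ]
}}

```text
time_s: 7.28
position: [0.4658, 0.0444, 0.0527]
tcp_rot: [[0.094, 0.996, 0.0], [0.996, -0.094, -0.0], [-0.0, 0.0, -1.0]]
force: [0.0, 0.8, -1.3]
opening: 0.133
grasp_force: 30.0
```

Run:
```python
from h import *
import json
m=bot.camera_model("wrist");a=bot.capture("wrist");json.dump({k:np.array(v).tolist() for k,v in m.items()},open("w4.json","w"));cv2.imwrite("pics/w4raw.png",a)
s=bot.read_state();print(s["time_s"],s["position"],s["opening"],s["force"],np.round(s["tcp_rot"],4).tolist())
cv2.imwrite("pics/v4.png",cv2.resize(a[70:270,245:512],None,fx=3,fy=3,interpolation=cv2.INTER_CUBIC))
```

```text
7.325 [0.46581138 0.04438788 0.05279093] 0.1292973166894408 [-0.08202481  0.44063356 -1.7326807 ] [[0.0937, 0.9956, 0.0006], [0.9956, -0.0937, -0.0001], [-0.0, 0.0006, -1.0]]
```

View pics/v4.png

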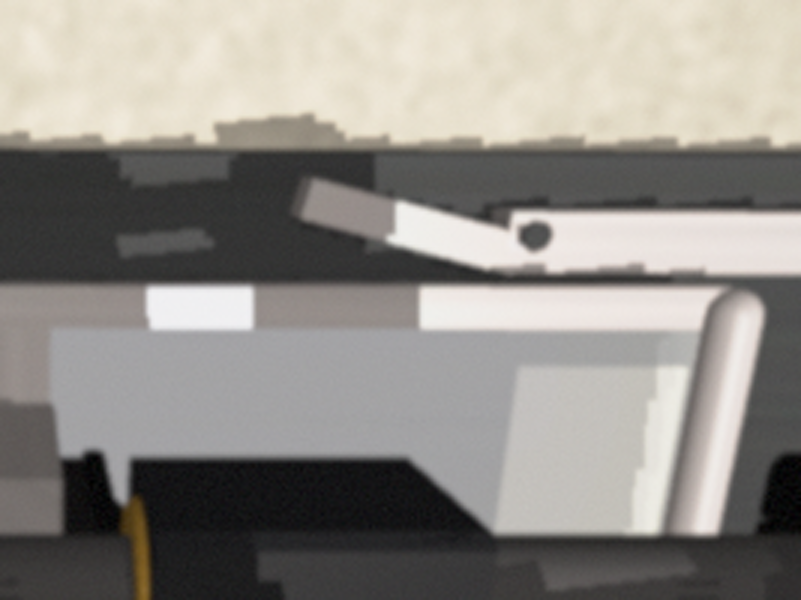

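The plate's +y edge is at crop row ~285, parallel to the guide's inner edge at row ~272. That leaves a small clear gap, which I'll cast to millimetres.

Run:
```python
from h import *
import json
m=json.load(open("w4.json"));a=cv2.imread("pics/w4raw.png");g=cv2.cvtColor(a,cv2.COLOR_BGR2GRAY).astype(float)
def edge(c,r0,r1,lv):
    p=g[r0:r1,c-2:c+3].mean(1)
    i=[k for k in range(len(p)-1) if (p[k]-lv)*(p[k+1]-lv)<=0]
    return [round(r0+k+(lv-p[k])/(p[k+1]-p[k]),2) for k in i]
th=np.radians(-5.4);ex=np.array([np.cos(th),np.sin(th)]);ey=np.array([-ex[1],ex[0]]);o=np.array([.6045,.0319])
def S(n,uv,z):
    p=cast(m,uv,z)[:,:2]-o;print(n,(1000*np.c_[p@ex,p@ey]).round(1).tolist())
for c in (280,310,400,430,460,480,495):
    e=edge(c,125,175,140);print(c,e)
    S(" g",[(c,e[-2])],.020);S(" plate bottom/top",[(c,e[-1])],.0261);S("",[(c,e[-1])],.0311)
    S(" stage",[(c,min(edge(c,112,126,90) or [0]))],.012)
```

```text
280 [np.float64(166.83)]Traceback (most recent call last):
  File "<stdin>", line 13, in <module>
IndexError: list index out of range
```

Run:
```python
from h import *
import json
m=json.load(open("w4.json"));a=cv2.imread("pics/w4raw.png");g=cv2.cvtColor(a,cv2.COLOR_BGR2GRAY).astype(float)
th=np.radians(-5.4);ex=np.array([np.cos(th),np.sin(th)]);ey=np.array([-ex[1],ex[0]]);o=np.array([.6045,.0319])
def S(uv,z):
    p=cast(m,[uv],z)[:,:2]-o;return (1000*np.c_[p@ex,p@ey]).round(1).tolist()[0]
for c in (270,300,320,400,425,440,460,480):
    p=g[112:176,c-1:c+2].mean(1);d=np.diff(p);k=np.nonzero((np.abs(d)>18)&(np.abs(d)>=np.abs(np.roll(d,1)))&(np.abs(d)>=np.abs(np.roll(d,-1))))[0]
    print(c,[(int(112+i),int(d[i])) for i in k],"z12",S((c,112.5+k[0]),.012),"z20",S((c,112.5+k[-2]),.02),"z26",S((c,112.5+k[-1]),.0261))
```

```text
270 [(115, -34), (119, -38), (164, 29)] z12 [-128.5, 66.7] z20 [-128.9, 64.6] z26 [-128.8, 39.0]
300 [(115, -34), (119, -31), (164, 64)] z12 [-110.3, 66.7] z20 [-111.4, 64.6] z26 [-111.2, 39.0]
320 [(119, -30), (164, 63)] z12 [-98.0, 64.3] z20 [-99.7, 64.6] z26 [-99.5, 39.0]
400 [(115, -35), (119, -26), (142, 62), (157, -71), (164, 65)] z12 [-49.5, 66.7] z20 [-50.2, 42.3] z26 [-52.6, 39.0]
425 [(116, -32), (119, -26), (139, 61), (143, -58), (152, 52), (157, -37), (160, -34), (164, 56)] z12 [-34.2, 66.1] z20 [-34.8, 40.4] z26 [-37.9, 39.0]
440 [(118, -34), (139, 60), (160, -52), (164, 56)] z12 [-24.9, 64.9] z20 [-25.8, 40.4] z26 [-29.1, 39.0]
460 [(116, -32), (119, -22), (139, 57), (160, -54), (164, 52)] z12 [-12.9, 66.1] z20 [-13.7, 40.4] z26 [-17.4, 39.0]
480 [(117, -34), (139, 58), (161, -45), (165, 48)] z12 [-0.7, 65.5] z20 [-1.5, 39.8] z26 [-5.6, 38.5]
```

The plate is about 1.3 mm off the +y guide, against 1.5 mm nominal when centred, so the fit is good. I'll lower gently.

Emit:
{"method": "apply_moves", "body": {
  "steps": [
    [[0, 0, 0.5, 0, 0, 0, -1], [0, 0, 0.9, 0, 0, 0, -1], [0, 0, 1.15, 0, 0, 0, -1], [0, 0, 1.25, 0, 0, 0, -1], [0, 0, 1.3, 0, 0, 0, -1], [0, 0, 1.35, 0, 0, 0, -1], [0, 0, 1.35, 0, 0, 0, -1]]
  ]
}}

```text
time_s: 8.2
position: [0.4656, 0.0444, 0.0391]
tcp_rot: [[0.094, 0.996, 0.0], [0.996, -0.094, -0.0], [-0.0, 0.0, -1.0]]
force: [-0.2, 0.5, -1.2]
opening: 0.137
grasp_force: 30.0
```

Emit:
{"method": "apply_moves", "body": {
  "steps": [
    [[0, 0, 0.03, 0, 0, 0, -1], [0, 0, 0.06, 0, 0, 0, -1], [0, 0, 0.06, 0, 0, 0, -1]]
  ]
}}

```text
time_s: 8.57
position: [0.4656, 0.0444, 0.0386]
tcp_rot: [[0.094, 0.996, 0.0], [0.996, -0.094, -0.0], [0.0, 0.0, -1.0]]
force: [-0.6, -0.2, 0.7]
opening: 0.136
grasp_force: 30.0
```

The plate rests on the stage, with about 2 N now supported. I'll slide it in along the stage's +x (tool +y).

Emit:
{"method": "apply_moves", "body": {
  "steps": [
    [[0, 0.2, 0, 0, 0, 0, -1], [0, 0.4, 0, 0, 0, 0, -1], [0, 0.7, 0, 0, 0, 0, -1], [0, 1.0, 0, 0, 0, 0, -1], [0, 1.3, 0, 0, 0, 0, -1], [0, 1.6, 0, 0, 0, 0, -1], [0, 1.9, 0, 0, 0, 0, -1], [0, 2.2, 0, 0, 0, 0, -1], [0, 2.5, 0, 0, 0, 0, -1]]
  ]
}}

```text
time_s: 9.7
position: [0.4904, 0.0421, 0.0386]
tcp_rot: [[0.094, 0.996, -0.0], [0.996, -0.094, 0.0], [0.0, -0.0, -1.0]]
force: [-2.1, 0.4, 4.7]
opening: 0.14
grasp_force: 30.0
```

Emit:
{"method": "apply_moves", "body": {
  "steps": [
    [[0, 0.2, -0.02, 0, 0, 0, -1], [0, 0.4, -0.02, 0, 0, 0, -1], [0, 0.6, -0.02, 0, 0, 0, -1], [0, 0.8, -0.02, 0, 0, 0, -1], [0, 1.0, -0.02, 0, 0, 0, -1]]
  ]
}}

```text
time_s: 10.32
position: [0.5006, 0.0411, 0.0386]
tcp_rot: [[0.094, 0.996, 0.0], [0.996, -0.094, 0.0], [0.0, 0.0, -1.0]]
force: [-2.4, 0.2, 1.7]
opening: 0.134
grasp_force: 30.0
```

Run:
```python
from h import *
t=bot.capture("top");s=bot.capture("side");cv2.imwrite("pics/t5raw.png",t)
c=cv2.resize(t[95:195,225:295],(420,600),interpolation=cv2.INTER_CUBIC)
d=cv2.resize(s[155:230,125:165+50],(380,317),interpolation=cv2.INTER_CUBIC)
cv2.imwrite("pics/v5.png",np.hstack([c,cv2.copyMakeBorder(d,0,283,0,0,cv2.BORDER_CONSTANT)]))
```

```text
(no output)
```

View pics/v5.png

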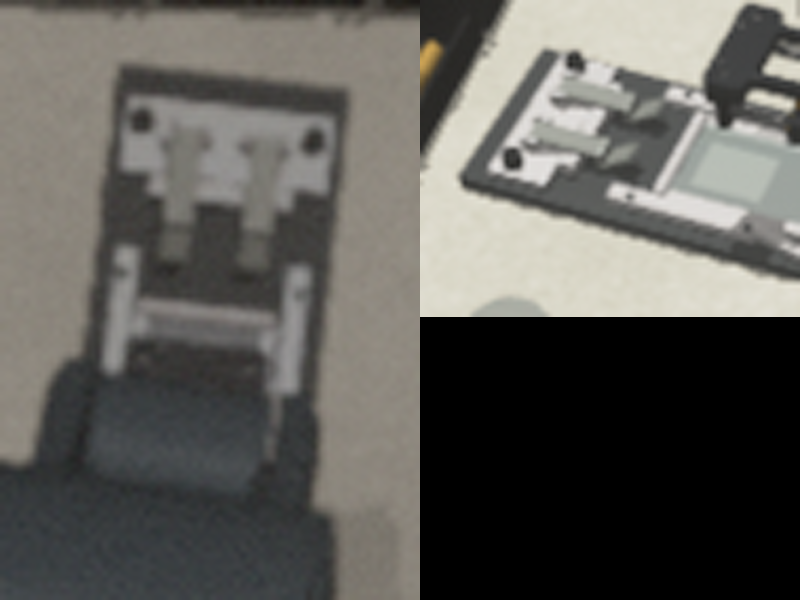

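The top view shows the bar face at row 303, the lip tips at ~262 and the noses at ~230. So the lips begin about 20 mm ahead and the stop is about 50 mm ahead. The plate is straight between the guides.

Emit:
{"method": "apply_moves", "body": {
  "steps": [
    [[0, 0.3, 0, 0, 0, 0, -1], [0, 0.6, 0, 0, 0, 0, -1], [0, 0.9, 0, 0, 0, 0, -1], [0, 1.2, 0, 0, 0, 0, -1], [0, 1.5, 0, 0, 0, 0, -1], [0, 1.8, 0, 0, 0, 0, -1]]
  ]
}}

```text
time_s: 11.18
position: [0.5186, 0.0394, 0.0386]
tcp_rot: [[0.094, 0.996, 0.0], [0.996, -0.094, 0.0], [0.0, 0.0, -1.0]]
force: [-0.9, 1.0, -0.3]
opening: 0.136
grasp_force: 30.0
```

Emit:
{"method": "apply_moves", "body": {
  "steps": [
    [[0, 0.15, 0, 0, 0, 0, -1], [0, 0.3, 0, 0, 0, 0, -1], [0, 0.45, 0, 0, 0, 0, -1], [0, 0.6, 0, 0, 0, 0, -1]]
  ]
}}

```text
time_s: 11.68
position: [0.5244, 0.0389, 0.0386]
tcp_rot: [[0.094, 0.996, 0.0], [0.996, -0.094, 0.0], [0.0, 0.0, -1.0]]
force: [-0.6, -0.4, 0.2]
opening: 0.132
grasp_force: 30.0
```

Emit:
{"method": "apply_moves", "body": {
  "steps": [
    [[0, 0.15, 0, 0, 0, 0, -1], [0, 0.3, 0, 0, 0, 0, -1], [0, 0.45, 0, 0, 0, 0, -1], [0, 0.6, 0, 0, 0, 0, -1]]
  ]
}}

```text
time_s: 12.18
position: [0.5304, 0.0383, 0.0386]
tcp_rot: [[0.094, 0.996, 0.0], [0.996, -0.094, -0.0], [-0.0, 0.0, -1.0]]
force: [0.9, -0.4, -0.2]
opening: 0.135
grasp_force: 30.0
```

Emit:
{"method": "apply_moves", "body": {
  "steps": [
    [[0, 0.1, 0, 0, 0, 0, -1], [0, 0.2, 0, 0, 0, 0, -1], [0, 0.3, 0, 0, 0, 0, -1], [0, 0.4, 0, 0, 0, 0, -1]]
  ]
}}

```text
time_s: 12.68
position: [0.5343, 0.0379, 0.0386]
tcp_rot: [[0.094, 0.996, -0.0], [0.996, -0.094, 0.0], [0.0, -0.0, -1.0]]
force: [-0.7, -0.7, -0.8]
opening: 0.137
grasp_force: 30.0
```

Emit:
{"method": "apply_moves", "body": {
  "steps": [
    [[0, 0.1, 0, 0, 0, 0, -1], [0, 0.2, 0, 0, 0, 0, -1], [0, 0.3, 0, 0, 0, 0, -1], [0, 0.4, 0, 0, 0, 0, -1]]
  ]
}}

```text
time_s: 13.18
position: [0.5358, 0.0379, 0.0386]
tcp_rot: [[0.094, 0.996, -0.005], [0.996, -0.094, 0.001], [0.0, -0.005, -1.0]]
force: [-6.5, -0.1, 5.5]
opening: 0.137
grasp_force: 30.0
```

Resistance of 6.5 N has begun, so the clips are riding up. I'll go on in small steps.

Emit:
{"method": "apply_moves", "body": {
  "steps": [
    [[0, 0.05, 0, 0, 0, 0, -1], [0, 0.1, 0, 0, 0, 0, -1], [0, 0.15, 0, 0, 0, 0, -1], [0, 0.2, 0, 0, 0, 0, -1]]
  ]
}}

```text
time_s: 13.68
position: [0.5369, 0.0379, 0.0386]
tcp_rot: [[0.094, 0.996, -0.007], [0.996, -0.094, 0.001], [0.0, -0.007, -1.0]]
force: [-7.1, 0.4, 6.2]
opening: 0.138
grasp_force: 30.0
```

Emit:
{"method": "apply_moves", "body": {
  "steps": [
    [[0, 0.05, -0.02, 0, 0, 0, -1], [0, 0.1, -0.02, 0, 0, 0, -1], [0, 0.15, -0.02, 0, 0, 0, -1], [0, 0.2, -0.02, 0, 0, 0, -1]]
  ]
}}

```text
time_s: 14.18
position: [0.5384, 0.0378, 0.0386]
tcp_rot: [[0.094, 0.996, -0.008], [0.996, -0.094, 0.001], [0.0, -0.008, -1.0]]
force: [-8.3, 1.2, 4.0]
opening: 0.134
grasp_force: 30.1
```

Emit:
{"method": "apply_moves", "body": {
  "steps": [
    [[0, 0.06, -0.01, 0, 0, 0, -1], [0, 0.12, -0.01, 0, 0, 0, -1], [0, 0.18, -0.01, 0, 0, 0, -1], [0, 0.24, -0.01, 0, 0, 0, -1]]
  ]
}}

```text
time_s: 14.68
position: [0.54, 0.0378, 0.0386]
tcp_rot: [[0.093, 0.996, -0.009], [0.996, -0.093, 0.001], [0.0, -0.01, -1.0]]
force: [-8.5, 0.7, 5.8]
opening: 0.141
grasp_force: 30.1
```

Emit:
{"method": "apply_moves", "body": {
  "steps": [
    [[0, 0.06, 0, 0, 0, 0, -1], [0, 0.12, 0, 0, 0, 0, -1], [0, 0.18, 0, 0, 0, 0, -1], [0, 0.18, 0, 0, 0, 0, -1]]
  ]
}}

```text
time_s: 15.18
position: [0.5412, 0.0377, 0.0386]
tcp_rot: [[0.093, 0.996, -0.011], [0.996, -0.093, 0.001], [0.0, -0.011, -1.0]]
force: [-10.0, -0.1, 6.0]
opening: 0.134
grasp_force: 30.1
```

Emit:
{"method": "apply_moves", "body": {
  "steps": [
    [[0, 0.05, -0.02, 0, 0, 0, -1], [0, 0.1, -0.02, 0, 0, 0, -1], [0, 0.15, -0.02, 0, 0, 0, -1], [0, 0.2, -0.02, 0, 0, 0, -1]]
  ]
}}

```text
time_s: 15.68
position: [0.5422, 0.0377, 0.0386]
tcp_rot: [[0.093, 0.996, -0.013], [0.996, -0.093, 0.002], [0.001, -0.013, -1.0]]
force: [-10.8, 0.6, 5.2]
opening: 0.133
grasp_force: 30.2
```

Emit:
{"method": "apply_moves", "body": {
  "steps": [
    [[0, 0.05, 0, 0, 0, 0, -1], [0, 0.1, 0, 0, 0, 0, -1], [0, 0.15, 0, 0, 0, 0, -1], [0, 0.15, 0, 0, 0, 0, -1]]
  ]
}}

```text
time_s: 16.18
position: [0.5501, 0.0365, 0.039]
tcp_rot: [[0.094, 0.996, 0.0], [0.996, -0.094, 0.0], [0.0, 0.0, -1.0]]
force: [-0.9, -0.0, -1.6]
opening: 0.133
grasp_force: 30.0
```

The noses are now on top of the bar and the force has dropped. I'll creep forward.

Emit:
{"method": "apply_moves", "body": {
  "steps": [
    [[0, 0.04, 0.02, 0, 0, 0, -1], [0, 0.08, 0.02, 0, 0, 0, -1], [0, 0.12, 0.02, 0, 0, 0, -1], [0, 0.16, 0.02, 0, 0, 0, -1]]
  ]
}}

```text
time_s: 16.68
position: [0.5519, 0.0362, 0.039]
tcp_rot: [[0.094, 0.996, 0.001], [0.996, -0.094, -0.0], [-0.0, 0.001, -1.0]]
force: [-0.5, -0.2, -2.7]
opening: 0.136
grasp_force: 30.0
```

Emit:
{"method": "apply_moves", "body": {
  "steps": [
    [[0, 0.04, 0, 0, 0, 0, -1], [0, 0.08, 0, 0, 0, 0, -1], [0, 0.12, 0, 0, 0, 0, -1]]
  ]
}}

```text
time_s: 17.05
position: [0.5531, 0.0361, 0.039]
tcp_rot: [[0.094, 0.996, 0.001], [0.996, -0.094, -0.0], [-0.0, 0.001, -1.0]]
force: [-0.3, -0.3, -2.8]
opening: 0.136
grasp_force: 30.0
```

Emit:
{"method": "apply_moves", "body": {
  "steps": [
    [[0, 0.04, 0.03, 0, 0, 0, -1], [0, 0.08, 0.04, 0, 0, 0, -1], [0, 0.12, 0.04, 0, 0, 0, -1]]
  ]
}}

```text
time_s: 17.42
position: [0.5546, 0.036, 0.0387]
tcp_rot: [[0.094, 0.996, 0.002], [0.996, -0.094, -0.0], [-0.0, 0.002, -1.0]]
force: [1.5, 0.2, -2.6]
opening: 0.134
grasp_force: 30.0
```

Emit:
{"method": "apply_moves", "body": {
  "steps": [
    [[0, 0.04, 0, 0, 0, 0, -1], [0, 0.08, 0, 0, 0, 0, -1], [0, 0.12, 0, 0, 0, 0, -1]]
  ]
}}

```text
time_s: 17.8
position: [0.5552, 0.036, 0.0386]
tcp_rot: [[0.094, 0.996, 0.0], [0.996, -0.094, -0.0], [0.0, 0.0, -1.0]]
force: [1.6, 0.6, -1.6]
opening: 0.13
grasp_force: 30.0
```

Emit:
{"method": "apply_moves", "body": {
  "steps": [
    [[0, 0.04, 0, 0, 0, 0, -1], [0, 0.08, 0, 0, 0, 0, -1], [0, 0.08, 0, 0, 0, 0, -1]]
  ]
}}

```text
time_s: 18.18
position: [0.5552, 0.036, 0.0386]
tcp_rot: [[0.094, 0.996, -0.001], [0.996, -0.094, 0.0], [-0.0, -0.001, -1.0]]
force: [-1.6, -0.7, 1.9]
opening: 0.136
grasp_force: 30.0
```

Run:
```python
from h import *
t=bot.capture("top");s=bot.capture("side")
c=cv2.resize(t[95:195,225:295],(420,600),interpolation=cv2.INTER_CUBIC)
d=cv2.resize(s[155:230,125:165+50],(380,317),interpolation=cv2.INTER_CUBIC)
cv2.imwrite("pics/v6.png",np.hstack([c,cv2.copyMakeBorder(d,0,283,0,0,cv2.BORDER_CONSTANT)]))
```

```text
(no output)
```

View pics/v6.png

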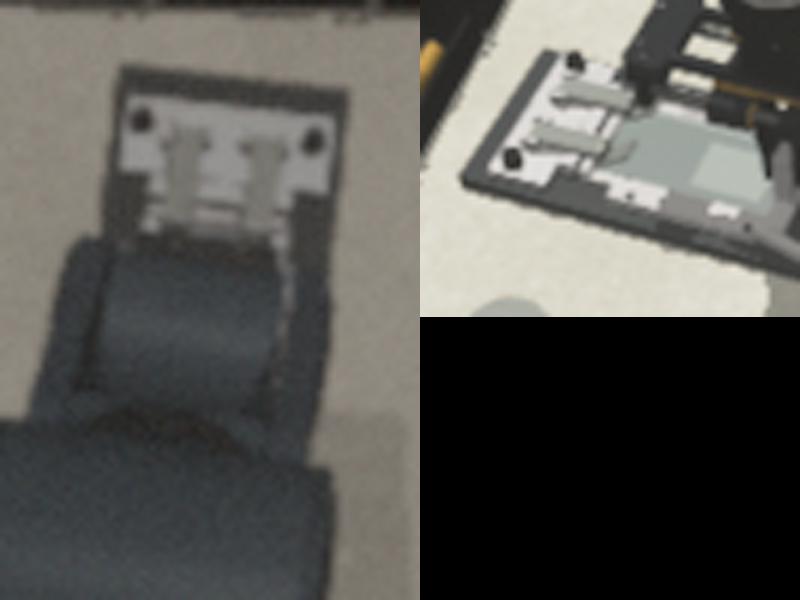

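The top view shows the bar (row ~205) up against the stop, with the clips lying over it. The tool did not advance on the last 0.8 mm and the force turned, which fits stop contact. One more small push will confirm it.

Emit:
{"method": "apply_moves", "body": {
  "steps": [
    [[0, 0.04, 0, 0, 0, 0, -1], [0, 0.08, 0, 0, 0, 0, -1], [0, 0.08, 0, 0, 0, 0, -1]]
  ]
}}

```text
time_s: 18.65
position: [0.5553, 0.036, 0.0386]
tcp_rot: [[0.094, 0.996, -0.003], [0.996, -0.094, 0.0], [0.0, -0.003, -1.0]]
force: [-4.2, -0.4, 5.9]
opening: 0.136
grasp_force: 30.0
```

The plate is seated: the force rises with no motion. I'll relax the push, release and retreat straight up.

Emit:
{"method": "apply_moves", "body": {
  "steps": [
    [[0, -0.1, -0.02, 0, 0, 0, -1], [0, -0.15, -0.03, 0, 0, 0, -1], [0, -0.15, -0.03, 0, 0, 0, -1]]
  ]
}}

```text
time_s: 19.02
position: [0.5553, 0.036, 0.0386]
tcp_rot: [[0.094, 0.996, 0.0], [0.996, -0.094, 0.0], [0.0, 0.0, -1.0]]
force: [-1.4, 0.8, -0.7]
opening: 0.136
grasp_force: 30.0
```

Emit:
{"method": "apply_moves", "body": {
  "steps": [
    [[0, 0, 0, 0, 0, 0, -0.6], [0, 0, 0, 0, 0, 0, -0.3], [0, 0, 0, 0, 0, 0, 0], [0, 0, 0, 0, 0, 0, 0], [0, 0, 0, 0, 0, 0, 0], [0, 0, 0, 0, 0, 0, 0], [0, 0, -1, 0, 0, 0, 0], [0, 0, -3, 0, 0, 0, 0], [0, 0, -6, 0, 0, 0, 0], [0, 0, -10, 0, 0, 0, 0], [0, 0, -14, 0, 0, 0, 0], [0, -4, -18, 0, 0, 0, 0], [0, -8, -18, 0, 0, 0, 0], [0, -8, -18, 0, 0, 0, 0]]
  ]
}}

```text
time_s: 20.78
position: [0.4718, 0.0442, 0.2198]
tcp_rot: [[0.093, 0.996, -0.002], [0.996, -0.093, 0.0], [0.0, -0.002, -1.0]]
force: [0.3, -0.5, 0.4]
opening: 0.497
grasp_force: 0.0
```

Run:
```python
from h import *
t=bot.capture("top");cv2.imwrite("pics/t7.png",t);w=bot.capture("wrist");cv2.imwrite("pics/w7.png",w)
m=bot.camera_model("top");g=cv2.cvtColor(t,cv2.COLOR_BGR2GRAY)
th=np.radians(-5.4);ex=np.array([np.cos(th),np.sin(th)]);ey=np.array([-ex[1],ex[0]]);o=np.array([.6045,.0319])
K=np.array(m["intrinsics"]);R=np.array(m["R"]);tt=np.array(m["t"])
# grey profile along stage x at y=0 (between clips) and at the clip lines
for y in (0,.022,-.022,.034):
    xs=np.arange(.04,.112,.003);P=np.array([np.r_[o+x*ex+y*ey,.02] for x in xs]);q=(R@P.T).T+tt;uv=(K@q.T).T;uv=uv[:,:2]/uv[:,2:]
    v=cv2.remap(g,uv[:,0].astype(np.float32)[None],uv[:,1].astype(np.float32)[None],cv2.INTER_LINEAR)[0]
    print(y,uv[0].round(),[(round(x*1000),int(k)) for x,k in zip(xs,v)])
t0=cv2.imread("pics/top0.png");d=np.abs(t.astype(int)-t0).max(2)
for n,(u,v) in dict(blank=(362,196),jar=(193,135),tape=(337,141)).items(): print(n,np.sort(d[v-16:v+17,u-16:u+17].ravel())[-20:].mean())
s=bot.read_state();print(s["time_s"],s["position"],s["opening"],s["force"])
```

```text
0 [259. 144.] [(40, 99), (43, 100), (46, 102), (49, 102), (52, 101), (55, 101), (58, 102), (61, 103), (64, 103), (67, 99), (70, 100), (73, 100), (76, 98), (79, 101), (82, 116), (85, 128), (88, 121), (91, 103), (94, 117), (97, 142), (100, 145), (103, 144), (106, 144), (109, 145), (112, 146)]
0.022 [253. 143.] [(40, 100), (43, 102), (46, 101), (49, 99), (52, 99), (55, 98), (58, 94), (61, 89), (64, 91), (67, 93), (70, 93), (73, 87), (76, 82), (79, 91), (82, 109), (85, 115), (88, 116), (91, 114), (94, 114), (97, 115), (100, 117), (103, 117), (106, 117), (109, 117), (112, 117)]
-0.022 [266. 145.] [(40, 101), (43, 102), (46, 100), (49, 103), (52, 100), (55, 99), (58, 92), (61, 91), (64, 94), (67, 95), (70, 92), (73, 92), (76, 83), (79, 94), (82, 112), (85, 118), (88, 117), (91, 116), (94, 118), (97, 117), (100, 116), (103, 119), (106, 120), (109, 119), (112, 119)]
0.034 [249. 143.] [(40, 138), (43, 139), (46, 134), (49, 130), (52, 127), (55, 131), (58, 134), (61, 136), (64, 136), (67, 136), (70, 137), (73, 135), (76, 129), (79, 122), (82, 119), (85, 120), (88, 108), (91, 99), (94, 115), (97, 140), (100, 141), (103, 132), (106, 129), (109, 135), (112, 138)]
blank 5.65
jar 6.75
tape 7.35
20.875 [0.47588043 0.04344269 0.21968249] 0.501564621442681 [ 0.52265525 -0.58222995 -0.09854575]
```

The bar stands against the stop, both clip noses lie alike just behind it, and the bystanders are unmoved. Handing in.

```bash
python3 -c "
from rig import bot
print(bot.hand_in())"
```

```text
the job is handed in; nothing more can be done
None
```

The glass plate is seated at the end stop with both clips snapped down behind the front bar, judging by the forces felt and the final top-camera image. The gripper has let go and moved clear, and I handed the job in at about 21 s.

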